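# Present a labelled bottle to a clamped scanner and pull its trigger

### The arm

A 6-joint arm with a two-finger parallel gripper is mounted at the origin on the work surface. World frame = base frame: x ahead of the robot, y to its left, z up, the work surface at z = 0. Lengths are in mm, angles in degrees, forces in N, time in s.
With the tool pointing down it reaches from about 350 to 875 mm from the base axis. Payload 15.5 kg.
Tool frame: the origin (TCP) lies midway between the tips of the shut fingers; the grasp point (between the pads) lies 19 mm behind it; z points along the fingers, y is the direction in which the jaws open and shut (so a half turn about z gives the same grasp; the last joint's range is limited). The gripper opens to 85 mm and grips with 20 to 120 N. Pads are 22 mm wide; open, the fingers measure 114 mm over their backs; the gripper's body (76 mm by 85 mm) begins 54 mm behind the grasp point. The pads swing forward as they close: fully open they stand 13 mm farther back than shut.
Start: joints at [-78.123, 28.281, 77.091, -0, 74.628, -5.472], TCP at [186.372, -596.567, 231.277] pointing down, gripper open.
Joint ranges: [-166.48, 166.48], [-47.26, 123.95], [12.59, 153.08], [-70.14, 250.14], [6.76, 159.57], [-176.63, 176.63]. Speed limits (degrees/s): [108.29, 108.29, 147.25, 172.46, 172.46, 172.46].

### API

Orientations are given as [roll, pitch, yaw] about the fixed x, y, z axes, in that order (R = Rz(yaw) Ry(pitch) Rx(roll)).
In Python, from rig import observe, get_image, close_job gives the robot as it stands.
- The arm moves only by the shell command python3 -m crank 'ROWS'. ROWS is JSON, a list of rows, each a list of 7 numbers: the turn, a rotation vector about the tool's x, y, z in degrees, then the shift along the tool's x, y, z in cm, then the opening, from 0 (shut) to 1 (fully open). In form: [[wx, wy, wz, dx, dy, dz, fingers], ...]. A call has 1 to 10 rows; each row shifts and turns the pose as measured when the row begins, along the tool's axes as they then stand; what a row does not reach is not made up. A row lasts 1/8 s, in which the tool goes at most 62.5 mm and 10.7 degrees, less where a joint would pass 70% of its speed; a pose out of reach is approached as far as the arm can. A call is refused whole if a number of a shift passes 6.25 or a number of a turn 10.7, either way. A call with a gripper value outside its range is refused whole. The fingers move at their own pace and stop on an object; the grip force is fixed at half the most. Time passes only in rows, so rows that do not move let the fingers close. It gives the time, the measured TCP pose, the force and the opening at its end, in the units of the state.
- observe(): the state, without advancing time (a new reading comes with each control period).
- get_image(name): name is "scene" or "top" or "wrist"; returns a dict with "img" (420x560x3 uint8, blue, green, red), "fx", "fy", "cx", "cy" (pixels), "k1" (the pictures are not rectified: a ray, as slopes to the right and down, at radius r is drawn at 1 + k1 r^2 times it, then the intrinsics apply), "T" (4x4, takes a point from camera to world coordinates); the wrist camera has in their place "hand_eye" (4x4, takes a point from camera to tool coordinates, whose origin is the TCP and whose axes are the flange's). Camera axes: x right, y up, looking along -z (the intrinsics and any distortion apply to the point x, -y, -z); pixel columns grow to the right and rows downward; lengths in mm; the calibration is good to about 2 mm. A picture is of the moment at which its call begins: read the wrist's pose just before it. There is no depth.
- close_job(): hands the job in, once; it reports no verdict.
The state is a dict: "time_s": time; "joints": joint angles; "joint_velocities": joint speeds; "joint_torque": joint torques, N m; "tool_pos": TCP position; "orientation": TCP orientation; "wrist_force": force on the tool from outside, world axes, zero at the start; "moment": the same for the moment, N m; "finger_gap": finger opening in mm.
Only numpy, scipy, OpenCV 4.12 (cv2) and the standard library are available. Lean on these libraries where they do the work, as an engineer would, in place of code of your own. Each camera call takes 0.05 s, during which the arm holds its last target. There are 200 camera calls.

### The job

Stand the square labelled bottle on the scanner's metal stage with its label squarely facing the scanner window, centred in front of it, and its back gently up against the low fence. Let go of it, then squeeze the scanner's trigger all the way against the grip between the two fingers, keep it squeezed for a good second, and release it fully. Keep the bottle upright, do not drop or ram it, and leave the other ware standing where it is.

Things in the scene. Friction and masses are not known exactly. Their poses are not given: they have to be found in the camera images.
- bottle: Square pale sample bottle, round pale-blue screw cap, white label with dark bars on one side only. Body 54 x 54 mm, 78 mm high, then a neck; the cap, 38 mm across (41 over its ribs), spans 88 to 114 mm above the base. 150 to 310 g. Origin: centre of the underside; z up; its own +x points out of the labelled face.
- label (a point): Centre of the label, on the bottle's +x face, 27 mm from its axis and 40 mm above its base.
- station: Fixed station: pistol-shaped barcode scanner clamped on its side above a steel base, with an aluminium stage beside it. Origin on the bench, straight below the grip; z up. In station mm: the scanner head, 58 x 122 x 72, is centred at x 66, y 0, z 120 (top z 156) and looks along +y; a post and clamp behind it at x 90 to 140 reach z 137. Stage: see stage.
- grip: The scanner's pistol grip, fixed to the station: a level bar along the station's x, from x -86 to 43 mm, 28 mm wide in y (faces at y -14 and +14 mm; 32 mm wide at its butt beyond x -74), z 105 to 135 mm. Origin on its axis at station x 0, y 0, z 120 mm; axes as the station's. Clear from above.
- trigger (a joint): Trigger hinge, rad: 0 released, 0.26 at its stop. Black bar 56 mm long, 10 mm thick, 22 mm tall, along the grip's +y side; upright hinge at station x 30, y 22, z 120 mm, free end towards -x. Squeezing swings the splayed free end towards -y until it lies along the grip. Springs back; needs about 3 N at first, 8 N at the stop, 45 mm from the hinge.
- trigger_pad (a point): Where to press: middle of the trigger's outer face, 45 mm from the hinge; moves with it. Station x -12, y 38 mm released; x -15, y 27 mm squeezed; z 120 mm. Grip and trigger together measure here 53 mm across released (y -14 to 39) and 41 mm squeezed (y -14 to 27).
- stage (a point): Where the centre of the bottle's underside belongs: station x 65, y 178, z 10 mm; axes as the station's. The stage's flat top is at z 10 mm, x 15 to 115, free from y 65 to 205 mm, where the fence stands: an upright aluminium strip square to y, face at y 205 mm (27 mm beyond this point), top at z 45 mm, 8 mm thick.
- window (a point): Centre of the dark scanner window, station x 66, y 62, z 120 mm; it looks along the station's +y.
- tube_tall: Bystander: round clear tube with pale-blue cap, 58 mm across, 158 mm tall. Origin: underside centre.
- jar: Bystander: squat round jar with pale-blue cap, 62 mm across, 82 mm tall. Origin: underside centre.
- tube_wide: Bystander: round clear tube with navy cap, 78 mm across, 133 mm tall. Origin: underside centre.
- loose_cap: Bystander: pale-blue screw cap lying on the bench, 47 mm across, 18 mm high. Origin: underside centre.
There are look-alikes about, which are no part of the job. Leave any pink look-alike of the bottle alone.

How it is judged (in metres and radians):
On the way, in this order (a step that is already met when the one before it is completed fails the run):
1. the bottle stands on the stage, label to the window, back on the fence, let go (y of bottle in the frame of station between 0.173 and 0.183 m and x of bottle in the frame of station between 0.05 and 0.08 m and z of bottle in the frame of station between 0.006 and 0.014 m and angle between bottle's own z axis and vertical below 0.08 rad and angle between the x axis of bottle and the y axis of station, either way round below 0.15 rad and y of label in the frame of station below 0.165 m and contact force between the fingers and bottle below 0.2 N and linear speed of bottle below 0.02 m/s), for 0.2 s.
2. with the bottle there, the trigger is squeezed to its stop against the grip, and kept so for 0.8 s (all of step 1 and value of joint trigger above 0.22 rad and contact force between the fingers and grip above 1 N), for 0.8 s.
3. the trigger is released (value of joint trigger below 0.03 rad), for 0.2 s.
At the end, for the whole second after the job is handed in: The bottle stands released and at rest on the stage: upright within 0.08 rad, its back within 5 mm of the fence, centred on the stage point within 15 mm sideways, its labelled face towards the window and square to it within 0.15 rad; the trigger is back within 0.03 rad of released (all of step 1 and value of joint trigger below 0.03 rad); the robot touches nothing.
It fails at once if the bottle tips more than 0.6 rad (angle between bottle's own z axis and vertical above 0.6 rad).
It fails at once if the bottle is dropped on or rammed into the station (over 45 N) (contact force between bottle and station above 45 N).
It fails at once if one of the other tubes, the jar or the loose cap is moved more than 50 mm or knocked over (distance of any of tube_tall, jar, loose_cap, tube_wide from where it was at the start of the episode above 0.05 m or angle between any of tube_tall, jar, tube_wide's own z axis and vertical above 0.4 rad or angle between loose_cap's own z axis and vertical above 0.6 rad).
It also fails if it takes over 54 s, if anything falls off the work surface, if the arm or the gripper's body presses on something with over 40 N, if the wrist force passes 120 N, or if a joint passes its speed limit or range.

## Working session

There is one attempt and no reset: what is moved stays moved. The work goes in short steps, Python scripts to look and compute and a shell command to move; the robot and the scene stay as the last step left them, time stands still between calls to the robot, and variables do not carry over. Pictures are saved under pics/ and viewed, about 8 in all and at most 12, crops included, and the job is handed in when it is done.

```bash
ls; mkdir -p pics; python3 - <<'E'
from rig import observe,get_image
import cv2,pickle
print(observe())
d={n:get_image(n) for n in("scene","top")}
pickle.dump(d,open("im.pkl","wb"))
for n in d:
    cv2.imwrite(f"pics/{n}.png",d[n]["img"]); print({k:v for k,v in d[n].items() if k!="img"})
E
```

```text
pics
{'time_s': 0.0, 'joints': array([-7.81233351e+01,  2.83142041e+01,  7.71277767e+01,  1.20785626e-03,
        7.46278307e+01, -5.47254241e+00]), 'joint_velocities': array([ 0.03860997,  0.00096265, -0.07706038,  0.00632118,  0.04986994,
        0.10372477]), 'joint_torque': array([-2.93247234e-03, -8.82172608e+01, -3.83860981e+01, -3.83904126e-04,
        1.02847297e-02, -8.00267185e-05]), 'tool_pos': array([ 186.29840994, -596.21047876,  230.70381584]), 'orientation': array([-1.79930618e+02, -7.81677511e-03,  1.73488817e+01]), 'wrist_force': array([ 0.55774104,  0.52199908, -0.09488366]), 'moment': array([-0.01056284, -0.00982062, -0.06005756]), 'finger_gap': 85.07990857648598}
{'fx': 411.6174665750307, 'fy': 411.6174665750307, 'cx': 285.4677456146032, 'cy': 207.4833821334454, 'k1': -0.03862359748590091, 'T': array([[-5.63446860e-01, -5.87377540e-01,  5.80960637e-01,
         1.08349123e+03],
       [ 8.26147195e-01, -3.98122843e-01,  3.98721725e-01,
         3.53098756e+02],
       [-2.90648585e-03,  7.04617505e-01,  7.09581373e-01,
         8.60543537e+02],
       [ 0.00000000e+00,  0.00000000e+00,  0.00000000e+00,
         1.00000000e+00]])}
{'fx': 392.64083973662326, 'fy': 392.64083973662326, 'cx': 280.0298651810425, 'cy': 214.9893928984118, 'k1': -0.0704736793868458, 'T': array([[-1.17828315e-02,  9.97487323e-01, -6.98584612e-02,
         3.96133609e+02],
       [-9.99928725e-01, -1.16194552e-02,  2.74458366e-03,
        -4.58159148e+01],
       [ 1.92597015e-03,  6.98858210e-02,  9.97553138e-01,
         1.01480904e+03],
       [ 0.00000000e+00,  0.00000000e+00,  0.00000000e+00,
         1.00000000e+00]])}
```

View pics/scene.png

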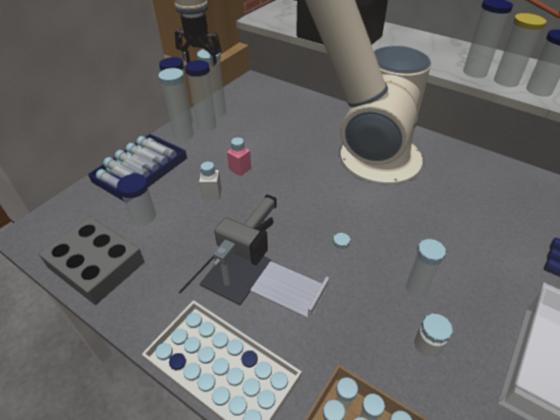

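View pics/top.png

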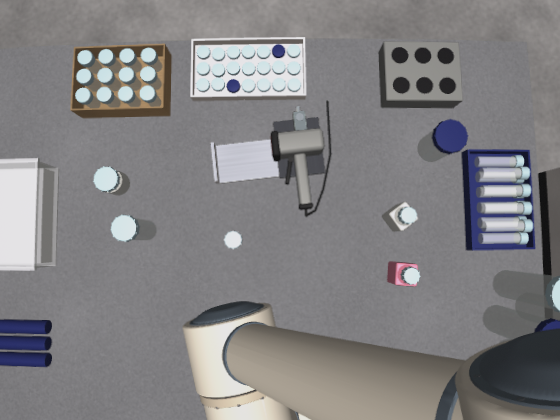

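Scene: the white square bottle is at (209,181) and its pink look-alike at (239,156). The scanner is at (240,240) with the stage at (290,287).
Top: the white bottle is at (403,216) and the pink one at (407,274). The grip runs from (305,205) to (300,155), the head is at (298,142), and the stage spans (215–280, 142–180) with the fence at its left end. The white one fits the description (pale body, pale-blue cap). I'll enlarge to confirm it and get the corners.

```bash
cat > h.py <<'E'
import numpy as np,cv2,pickle
from rig import observe,get_image
from scipy.spatial.transform import Rotation as R
def Tcam(d,s=None):
    if "T" in d: return d["T"]
    T=np.eye(4);T[:3,:3]=R.from_euler("xyz",s["orientation"],degrees=True).as_matrix();T[:3,3]=s["tool_pos"]
    return T@d["hand_eye"]
def K(d): return np.array([[d["fx"],0,d["cx"]],[0,d["fy"],d["cy"]],[0,0,1.]])
def p2w(d,uv,z,T=None):
    T=Tcam(d) if T is None else T
    q=cv2.undistortPoints(np.array(uv,float).reshape(-1,1,2),K(d),np.array([d["k1"],0,0,0]))[:,0]
    r=np.c_[q[:,0],-q[:,1],-np.ones(len(q))]@T[:3,:3].T
    return T[:3,3]+r*((z-T[2,3])/r[:,2])[:,None]
def w2p(d,P,T=None):
    T=Tcam(d) if T is None else T
    c=(np.array(P,float).reshape(-1,3)-T[:3,3])@T[:3,:3]
    c=c*[1,-1,-1]
    return cv2.projectPoints(c,np.zeros(3),np.zeros(3),K(d),np.array([d["k1"],0,0,0]))[0][:,0]
E
python3 - <<'E'
from h import *
d=pickle.load(open("im.pkl","rb"))
t,s=d["top"]["img"],d["scene"]["img"]
up=lambda im,x0,y0,w,h,f:cv2.resize(im[y0:y0+h,x0:x0+w],None,fx=f,fy=f,interpolation=cv2.INTER_CUBIC)
a=up(t,205,95,130,125,4)      #520x500
b=up(t,375,190,56,50,5)   #280x250
c=up(s,185,150,56,50,5)
m=np.zeros((500,800,3),np.uint8);m[:,:520]=a;m[:250,520:]=b;m[250:,520:]=c
cv2.imwrite("pics/crop1.png",m)
E
```

```text
(no output)
```

View pics/crop1.png

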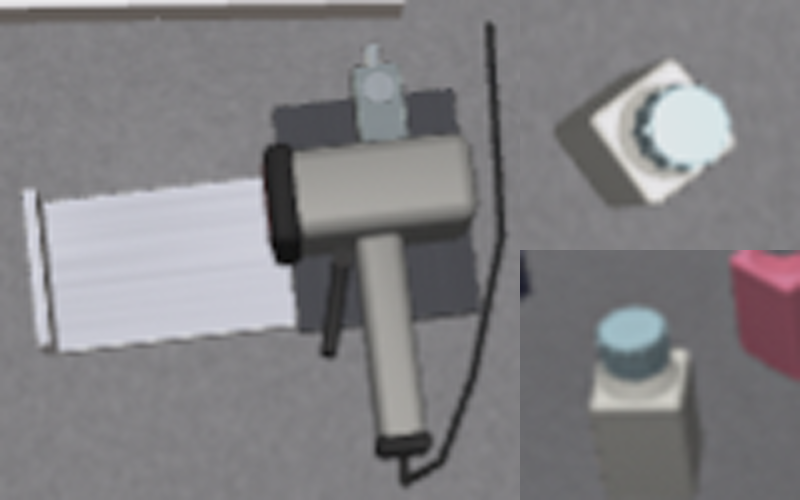

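```bash
python3 - <<'E'
from h import *
from scipy.optimize import least_squares
d=pickle.load(open("im.pkl","rb"));t=d["top"]
px=lambda uv,x0,y0,f:(np.array(uv,float)+.5)/f-.5+[x0,y0]
P=np.array([[15,205,10],[115,205,10],[115,213,45],[15,213,45],[-86,16,132],[-86,-16,132],[-60,14,120],[20,14,122],[20,-14,122],[-60,-14,120],[95,-30,145],[95,40,145]],float)
U=px([[60,350],[45,203],[24,190],[40,348],[378,450],[432,448],[375,390],[360,265],[405,265],[421,390],[435,142],[330,150]],205,95,4)
rz=lambda a:np.array([[np.cos(a),-np.sin(a),0],[np.sin(a),np.cos(a),0],[0,0,1]])
f=lambda q,Q:np.c_[Q]@rz(q[2]).T+[q[0],q[1],0]
r=least_squares(lambda q:(w2p(t,f(q,P))-U).ravel(),[500,-80,.08],loss="soft_l1")
print("station",r.x[:2],np.degrees(r.x[2]));print((w2p(t,f(r.x,P))-U).round(1).tolist())
print("stage",f(r.x,np.array([[65,178,10.],[-12,12,120]])))
np.save("st.npy",r.x)
C=px([[70,120],[152,60],[215,142],[135,203]],375,190,5)
c=p2w(t,C,78);print("bottle corners",c.round(1).tolist(),c.mean(0));print(np.linalg.norm(c-np.roll(c,-1,0),axis=1))
e=c-np.roll(c,-1,0);print(np.degrees(np.arctan2(e[:,1],e[:,0])))
print("cap",p2w(t,px([[690,125]],375-104,190,5),114), "scene cap",p2w(d["scene"],px([[114,80]],185,150,5),114))
c2=p2w(t,[[395,265],[416,265]],78);print("pink",p2w(t,[[412,275]],114))
for n,uv,z in(("jar",(106,180),82),("tall",(124,228),158),("cap",(233,240),18),("wide",(451,136),133)):print(n,p2w(t,[uv],z).round())
E
```

```text
station [560.58391877 -99.08484502] 6.233471286741305
[[0.1, 0.1], [-0.2, -0.8], [-0.4, -0.6], [-0.2, -1.2], [0.4, 0.8], [1.0, -0.4], [0.4, 5.0], [-0.1, 1.9], [0.7, 0.4], [1.0, 3.5], [-3.3, -4.1], [-7.8, -2.5]]
stage [[605.87236086  84.92047287  10.        ]
 [547.35190509 -88.45875384 120.        ]]
bottle corners [[462.0, -309.7, 78.0], [490.7, -350.8, 78.0], [450.6, -380.3, 78.0], [421.7, -340.1, 78.0]] [ 456.24521635 -345.22813445   78.        ]
[50.0422052  49.76656842 49.48277974 50.52877183]
[ 124.86945428   36.37820089  -54.26829612 -143.00354159]
cap [[ 456.64905077 -346.47600808  114.        ]] scene cap [[ 458.11807954 -345.49314552  114.        ]]
pink [[ 317.37403791 -350.07839523  114.        ]]
jar [[552. 374.  82.]]
tall [[431. 296. 158.]]
cap [[404.  71.  18.]]
wide [[ 637. -448.  133.]]
```

```bash
python3 - <<'E'
from h import *
from scipy.optimize import least_squares
d=pickle.load(open("im.pkl","rb"));t=d["top"]
px=lambda uv,x0,y0,f:(np.array(uv,float)+.5)/f-.5+[x0,y0]
P=np.array([[15,205,10],[115,205,10],[115,213,45],[15,213,45],[-86,16,130],[-86,-16,130],[-60,14,120],[20,14,120],[20,-14,120],[-60,-14,120]],float)
U=px([[60,350],[45,203],[24,190],[40,348],[378,450],[432,448],[375,390],[360,265],[405,265],[421,390]],205,95,4)
W=np.ones((10,2));W[6:,1]=0
f=lambda q,Q:Q@R.from_euler("z",q[2]).as_matrix().T+[q[0],q[1],0]
r=least_squares(lambda q:((w2p(t,f(q,P))-U)*W).ravel(),[560,-99,.1])
print("station",r.x[:2],np.degrees(r.x[2]));print(((w2p(t,f(r.x,P))-U)*W).round(1).tolist())
print("stage, pad",f(r.x,np.array([[65,178,10.],[-12,6.5,120]])))
np.save("st.npy",r.x)
s=observe();w=get_image("wrist");print({k:v for k,v in w.items() if k!="img"})
T=Tcam(w,s);print(w2p(w,[[457,-346,0],[457,-346,114]],T))
cv2.imwrite("pics/w0.png",w["img"])
E
```

```text
station [560.12962435 -98.44513765] 6.342261106063082
[[-0.1, 0.4], [-0.5, -0.5], [-0.7, -0.3], [-0.4, -0.8], [0.2, 1.1], [0.7, -0.1], [0.2, 0.0], [-0.5, 0.0], [0.3, 0.0], [0.8, 0.0]]
stage, pad [[605.06860665  85.64583951  10.        ]
 [547.48502916 -93.31052837 120.        ]]
{'fx': 320.3104285618622, 'fy': 320.3104285618622, 'cx': 279.0208129206373, 'cy': 209.80197038671886, 'k1': 0.009880452357933134, 'hand_eye': array([[ 7.46255440e-04,  9.45485994e-01,  3.25661909e-01,
         8.44569353e+01],
       [ 9.99999721e-01, -6.96586433e-04, -2.69121177e-04,
         4.74143881e-01],
       [-2.75986362e-05,  3.25662019e-01, -9.45486250e-01,
        -1.42460369e+02],
       [ 0.00000000e+00,  0.00000000e+00,  0.00000000e+00,
         1.00000000e+00]])}
[[  89.03860403 -218.6381028 ]
 [ -43.956686   -442.24738403]]
```

View pics/w0.png

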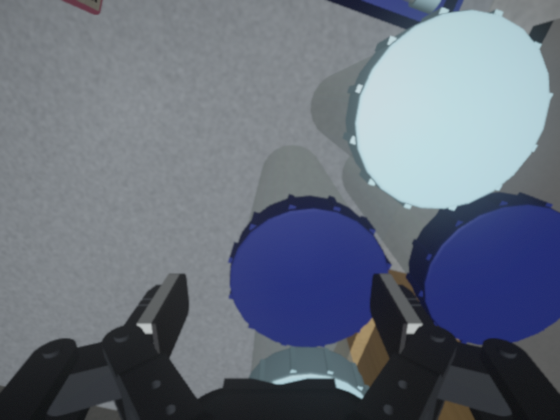

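Wrist: only background tubes around the gripper, and the bottle is out of view. I'll rise, then move to where the camera can see the bottle's hidden −54°/−144° faces.

```bash
python3 -m crank '[[0,0,0,0,0,-5,1],[0,0,0,4,1.4,0,1],[0,0,0,4,1.4,0,1],[0,0,0,4,1.4,0,1],[0,0,0,4,1.4,0,1],[0,0,0,4,1.1,0,1],[0,0,0,0,0,0,1]]'; python3 - <<'E'
from h import *
s=observe();w=get_image("wrist");T=Tcam(w,s)
uv=w2p(w,[[457,-346,0],[457,-346,114],[457,-346,40]],T);print(uv)
u,v=uv[2].astype(int);x0=max(0,min(u-80,400));y0=max(0,min(v-75,270))
cv2.imwrite("pics/w1.png",cv2.resize(w["img"][y0:y0+150,x0:x0+160],None,fx=4,fy=4,interpolation=cv2.INTER_CUBIC));print(x0,y0)
E
```

```text
time_s: 1.02
tool_pos: [403.0, -600.2, 280.2]
orientation: [-179.7, -0.0, 17.2]
wrist_force: [-0.4, -0.3, -0.6]
finger_gap: 85.3
[[90.78705791 61.3260744 ]
 [16.52181416 46.22214116]
 [70.03061832 57.11615059]]
0 0
```

View pics/w1.png

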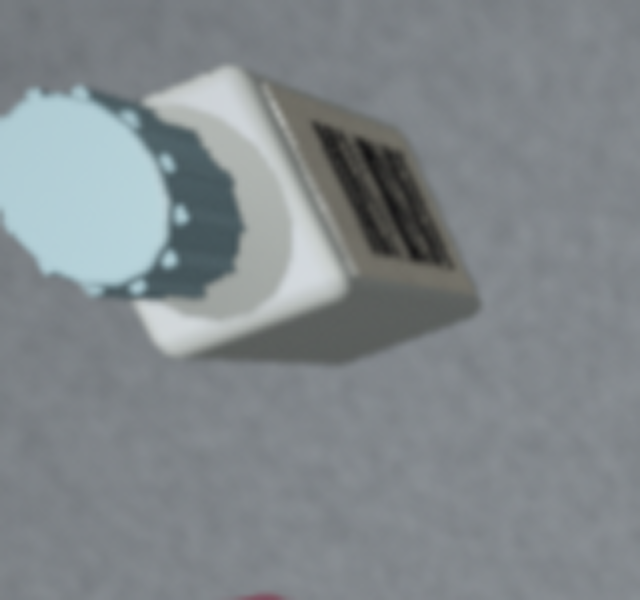

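Confirmed: the pale bottle with the light-blue cap. Its barred label at crop (385,195) is on the −54° face, and the plain −144° face is below. I'll move above it and turn the jaws onto the unlabelled sides (yaw ≈126).

```bash
python3 -m crank '[[0,0,0,2.53,-4.53,0,1],[0,0,0,2.53,-4.53,0,1],[0,0,0,2.53,-4.53,0,1],[0,0,0,2.53,-4.53,0,1],[0,0,0,2.53,-4.53,0,1],[0,0,-10.5,0,0,0,1],[0,0,-10.5,0,0,0,1],[0,0,-10.5,0,0,0,1],[0,0,-10.5,0,0,0,1],[0,0,-10.5,0,0,0,1]]';python3 -m crank '[[0,0,-10.5,0,0,0,1],[0,0,-10.5,0,0,0,1],[0,0,-10.5,0,0,0,1],[0,0,-10.5,0,0,0,1],[0,0,-10.5,0,0,0,1],[0,0,-4,0,0,0,1],[0,0,0,0,0,0,1]]'; python3 - <<'E'
from h import *
s=observe();w=get_image("wrist");T=Tcam(w,s);pickle.dump((s,w),open("w2.pkl","wb"))
print(s["tool_pos"],s["orientation"],s["joints"])
print(w2p(w,[[457,-346,0],[457,-346,114],[457,-346,78]],T))
cv2.imwrite("pics/w2.png",w["img"])
E
```

```text
time_s: 2.33
tool_pos: [446.5, -341.5, 280.6]
orientation: [-179.6, -0.2, 70.4]
wrist_force: [0.3, -0.2, 0.5]
finger_gap: 85.5
time_s: 3.2
tool_pos: [439.0, -344.1, 280.8]
orientation: [-179.8, -0.4, 128.2]
wrist_force: [0.3, -0.6, -0.2]
finger_gap: 85.6
[ 439.0195903  -344.08786826  280.8352594 ] [-179.83661916   -0.44870038  128.23555491] [-44.15980378  20.44014271  82.2887472   -0.10495972  77.73750482
 -82.3732885 ]
[[288.95287803 176.45870599]
 [291.96116065 201.23723729]
 [290.81496208 191.79789213]]
```

View pics/w2.png

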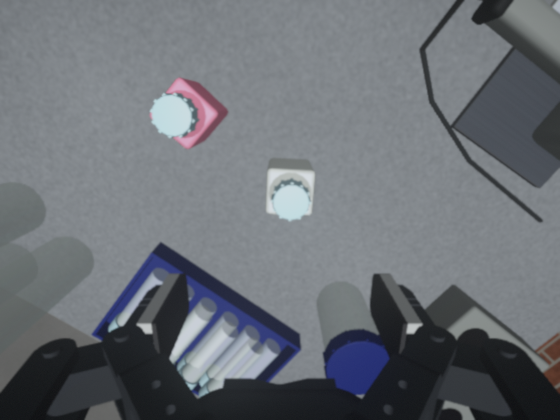

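White bottle at (291,192), pink at (182,115). I'll fit its top-face rectangle numerically.

```bash
python3 - <<'E'
from h import *
s,w=pickle.load(open("w2.pkl","rb"));T=Tcam(w,s)
g=w["img"][150:235,250:330].astype(int)
m=((g.min(2)>165)).astype(np.uint8)
n,l,st,_=cv2.connectedComponentsWithStats(m);print(st)
pts=np.argwhere(m)[:,::-1].astype(np.float32)
for r in range(18,50,6): x=np.where(m[r])[0]; print(r+150,x.min()+250 if len(x) else 0,x.max()+250 if len(x) else 0)
for c in (22,26,52,56,60): x=np.where(m[:,c])[0]; print("c",c+250,(x.min()+150,x.max()+150) if len(x) else 0)
b=cv2.boxPoints(cv2.minAreaRect(pts))+[250,150];print(b)
c=p2w(w,b,78,T);print(c.round(1),c.mean(0));e=c-np.roll(c,-1,0);print(np.linalg.norm(e,axis=1),np.degrees(np.arctan2(e[:,1],e[:,0])))
h=cv2.cvtColor(g.astype(np.uint8),cv2.COLOR_BGR2HSV);cm=((h[...,1]>30)&(h[...,2]>170)&(abs(h[...,0].astype(int)-95)<15)).astype(np.uint8)
y,x=np.nonzero(cm);print("cap",len(x),p2w(w,[[x.mean()+250,y.mean()+150]],114,T))
E
```

```text
[[   0    0   80   85 4891]
 [  16   19   49   52 1909]]
168 0 0
174 268 314
180 267 313
186 267 313
192 267 312
198 267 312
c 272 (np.int64(169), np.int64(213))
c 276 (np.int64(169), np.int64(213))
c 302 (np.int64(171), np.int64(215))
c 306 (np.int64(171), np.int64(214))
c 310 (np.int64(171), np.int64(213))
[[264.43793297 218.55517578]
 [267.41034508 168.0241394 ]
 [314.4827652  170.79310608]
 [311.51035309 221.32414246]]
[[ 453.2 -389.6   78. ]
 [ 420.1 -340.9   78. ]
 [ 462.4 -311.4   78. ]
 [ 497.9 -358.6   78. ]] [ 458.38324451 -350.15042218   78.        ]
[58.87079971 51.55698592 59.04934209 54.33024641] [ -55.7128098  -145.09882314  126.98023605   34.7503169 ]
cap 516 [[ 460.05358233 -351.07729334  114.        ]]
```

```bash
python3 -m crank '[[-0.1,-0.4,2.7,-1.3,1.3,4,1],[0,0,0,0,0,4,1],[0,0,0,0,0,4,1],[0,0,0,0,0,3,1],[0,0,0,0,0,0,1]]'
```

```text
time_s: 3.88
tool_pos: [456.3, -347.9, 127.9]
orientation: [-179.9, 0.1, 124.7]
wrist_force: [0.0, 0.7, 1.0]
finger_gap: 85.2
```

```bash
python3 -m crank '[[0,0,-0.6,0,0,3,1],[0,0,0,0,0,3,1],[0,0,0,0,0,2,1],[0,0,0,0,0,0,1]]'
```

```text
time_s: 4.38
tool_pos: [458.6, -351.4, 52.0]
orientation: [180.0, 0.6, 125.0]
wrist_force: [0.4, -0.2, 0.6]
finger_gap: 85.4
```

```bash
python3 -m crank '[[0,0.6,0,0.4,0.1,0.6,1],[0,0,0,0,0,0,1],[0,0,0,0,0,0,0.4],[0,0,0,0,0,0,0.2],[0,0,0,0,0,0,0],[0,0,0,0,0,0,0],[0,0,0,0,0,0,0]]'; python3 -m crank '[[0,0,0,0,0,0,0],[0,0,0,0,0,0,0]]'
```

```text
time_s: 5.25
tool_pos: [458.6, -348.9, 49.8]
orientation: [179.9, 0.2, 124.9]
wrist_force: [-0.1, 0.8, -1.7]
finger_gap: 52.8
time_s: 5.5
tool_pos: [458.5, -348.9, 49.7]
orientation: [179.9, 0.2, 124.9]
wrist_force: [0.1, 0.1, -0.5]
finger_gap: 53.3
```

```bash
python3 -m crank '[[0,0,0,0,0,-2,0],[0,0,0,0,0,-4,0],[0,0,0,0,0,-4,0],[0,0,0,0,0,-4,0],[0,0,0,0,0,-4,0],[0,0,0,0,0,-3,0],[0,0,7,0,0,0,0],[0,0,7,0,0,0,0],[0,0,7,0,0,0,0],[0,0,7,0,0,0,0]]'; python3 -m crank '[[0,0,0,0,0,0,0]]'
```

```text
time_s: 6.75
tool_pos: [457.0, -347.5, 266.3]
orientation: [179.9, 0.1, 96.1]
wrist_force: [-0.4, 0.2, -1.2]
finger_gap: 53.1
time_s: 6.88
tool_pos: [456.9, -347.4, 266.2]
orientation: [179.9, 0.1, 96.1]
wrist_force: [-0.6, 0.7, -1.3]
finger_gap: 53.4
```

```bash
python3 -m crank '[[0,0,0,3,1.6,0,0],[0,0,0,4,1.9,0,0],[0,0,0,4,1.9,0,0],[0,0,0,4,1.9,0,0],[0,0,0,4,1.9,0,0],[0,0,0,4,1.9,0,0],[0,0,0,4,1.9,0,0],[0,0,0,4,1.9,0,0],[0,0,0,4,1.9,0,0],[0,0,0,3,1.5,0,0]]'; python3 -m crank '[[0,0,0,0,0,0,0],[0,0,0,0,0,0,0]]'
```

```text
time_s: 8.12
tool_pos: [595.2, 62.5, 265.3]
orientation: [179.9, 0.1, 97.9]
wrist_force: [0.3, 0.5, -0.9]
finger_gap: 53.1
time_s: 8.38
tool_pos: [595.3, 64.3, 264.8]
orientation: [180.0, 0.1, 98.4]
wrist_force: [0.1, -0.0, -2.3]
finger_gap: 53.1
```

```bash
python3 -m crank '[[0,0,2.1,0.5,1.2,2,0],[0,0,0,0,0,3,0],[0,0,0,0,0,4,0],[0,0,0,0,0,3,0],[0,0,0,0,0,2,0],[0,0,0,0,0,0,0]]'; python3 -m crank '[[0,0,0,0,0,0,0]]'; python3 - <<'E'
from h import *
s=observe();print(s["tool_pos"],s["orientation"]);w=get_image("wrist");T=Tcam(w,s);sc=get_image("scene")
pickle.dump((s,w,sc),open("w3.pkl","wb"));q=np.load("st.npy")
f=lambda Q:np.array(Q,float)@R.from_euler("z",q[2]).as_matrix().T+[q[0],q[1],0]
P=f([[15,205,10],[115,205,10],[15,205,45],[115,205,45],[115,213,45],[15,213,45]])
for im,d,TT in((w["img"],w,T),(sc["img"],sc,sc["T"])):
    for p in w2p(d,P,TT): cv2.circle(im,tuple(int(x) for x in p.round()),2,(0,0,255),-1)
a=cv2.resize(sc["img"][210:330,200:345],(580,480),interpolation=cv2.INTER_CUBIC)
cv2.imwrite("pics/w3.png",w["img"]);cv2.imwrite("pics/s3.png",a)
E
```

```text
time_s: 9.12
tool_pos: [606.4, 64.3, 122.1]
orientation: [179.9, 0.1, 96.3]
wrist_force: [0.6, -1.0, -1.8]
finger_gap: 53.2
time_s: 9.25
tool_pos: [606.7, 63.6, 122.9]
orientation: [179.8, 0.1, 96.3]
wrist_force: [0.3, -0.0, -1.4]
finger_gap: 52.9
[606.71948425  63.64126898 122.89340679] [1.79846220e+02 1.40753807e-01 9.62923715e+01]
```

View pics/w3.png

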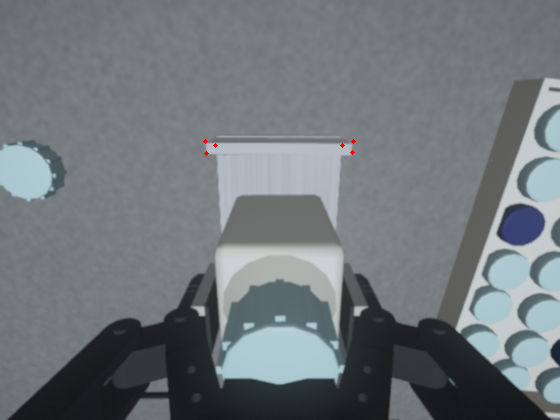

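View pics/s3.png

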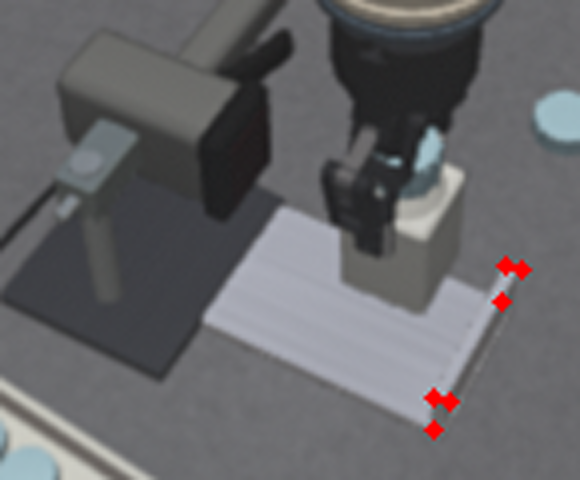

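```bash
python3 - <<'E'
from h import *
s,w,sc=pickle.load(open("w3.pkl","rb"));T=Tcam(w,s);q=np.load("st.npy")
inv=lambda p:(p-[q[0],q[1],0])@R.from_euler("z",q[2]).as_matrix()
print("tcp",inv(s["tool_pos"]))
print("back bottom edge",inv(p2w(w,[[240,196],[280,196],[322,196]],73.2,T)).round(1).tolist())
print("back top edge",inv(p2w(w,[[222,243],[338,243]],148,T)).round(1).tolist())
E
```

```text
tcp [ 64.20998563 155.94773485 122.89340679]
back bottom edge [[40.5, 182.4, 73.2], [65.5, 182.4, 73.2], [91.8, 182.4, 73.2]]
back top edge [[41.8, 185.2, 148.0], [88.4, 185.1, 148.0]]
```

Wrist: the fence strip lies at rows 143–155, columns 207–352, and my projected model matches it. The bottle hangs square at (280,245). Scene crop: the plain back faces the fence. Lowering.

```bash
python3 -m crank '[[0,0,0,0.4,0.1,2,0],[0,0,0,0.3,0,2,0],[0,0,0,0.2,0,1,0],[0,0,0,0,0,0.6,0],[0,0,0,0,0,0,0]]'; python3 -m crank '[[0,0,0,0,0,0,0]]'
```

```text
time_s: 9.98
tool_pos: [609.9, 72.8, 70.0]
orientation: [179.4, 0.2, 96.3]
wrist_force: [0.1, 0.7, -1.5]
finger_gap: 53.0
time_s: 10.1
tool_pos: [610.3, 72.8, 70.6]
orientation: [179.4, 0.2, 96.3]
wrist_force: [0.4, 0.5, -0.6]
finger_gap: 52.4
```

```bash
python3 -m crank '[[0.6,0.1,0,0.4,-0.4,0.5,0],[0,0,0,0.3,0,0.2,0],[0,0,0,0.2,0,0,0],[0,0,0,0,0,0,0]]'; python3 -m crank '[[0,0,0,0,0,0,0]]'
```

```text
time_s: 10.6
tool_pos: [605.3, 81.9, 63.7]
orientation: [179.9, 0.1, 96.3]
wrist_force: [-0.1, -0.7, -2.1]
finger_gap: 52.9
time_s: 10.72
tool_pos: [605.3, 81.9, 63.7]
orientation: [179.9, 0.1, 96.3]
wrist_force: [-0.7, -0.9, -1.0]
finger_gap: 52.9
```

```bash
for i in 1; do python3 -m crank '[[0,0,0,0.15,0,0,0],[0,0,0,0,0,0,0]]'; python3 -m crank '[[0,0,0,0.1,0,0,0],[0,0,0,0,0,0,0]]';python3 -m crank '[[0,0,0,0,0,0.2,0],[0,0,0,0,0,0,0]]'; done
```

```text
time_s: 10.98
tool_pos: [605.3, 82.0, 64.0]
orientation: [179.9, 0.2, 96.3]
wrist_force: [-0.3, -1.0, -2.6]
finger_gap: 52.8
time_s: 11.22
tool_pos: [605.3, 82.1, 64.1]
orientation: [179.9, 0.3, 96.3]
wrist_force: [0.2, -1.1, -1.9]
finger_gap: 53.2
time_s: 11.48
tool_pos: [605.5, 82.1, 62.1]
orientation: [179.9, 0.3, 96.3]
wrist_force: [-0.1, -2.4, -3.0]
finger_gap: 53.0
```

```bash
python3 -m crank '[[0,0,0,0,0,0.15,0],[0,0,0,0,0,0,0]]'; python3 -m crank '[[0,0,0,0,0,0.1,0],[0,0,0,0,0,0,0]]';python3 -m crank '[[0,0,0,0,0,0.1,0],[0,0,0,0,0,0,0]]'
```

```text
time_s: 11.72
tool_pos: [605.6, 82.1, 60.5]
orientation: [179.9, 0.3, 96.3]
wrist_force: [0.8, -2.2, -3.6]
finger_gap: 53.0
time_s: 11.98
tool_pos: [605.6, 82.1, 59.7]
orientation: [179.9, 0.3, 96.3]
wrist_force: [-1.0, -1.7, 1.0]
finger_gap: 52.9
time_s: 12.22
tool_pos: [605.6, 82.1, 59.8]
orientation: [179.9, 0.3, 96.3]
wrist_force: [0.6, -2.0, -3.1]
finger_gap: 53.1
```

```bash
python3 -m crank '[[0,0,0,0,0,0.1,0],[0,0,0,0,0,0,0]]'; python3 -m crank '[[0,0,0,0,0,0,0.75],[0,0,0,0,0,0,0.85],[0,0,0,0,0,0,0.9],[0,0,0,0,0,0,0.95],[0,0,0,0,0,0,1],[0,0,0,0,0,0,1]]'
```

```text
time_s: 12.48
tool_pos: [605.6, 82.1, 59.8]
orientation: [179.8, 0.3, 96.3]
wrist_force: [-1.0, -0.9, -2.4]
finger_gap: 53.1
time_s: 13.22
tool_pos: [605.6, 82.7, 59.2]
orientation: [179.8, 0.2, 96.3]
wrist_force: [-0.4, 0.4, 0.2]
finger_gap: 85.5
```

```bash
python3 -m crank '[[0,0,0,0,0,-1,1],[0,0,0,0,0,-3,1],[0,0,0,0,0,-4,1],[0,0,0,0,0,-4,1],[0,0,0,0,0,-4,1],[0,0,0,0,0,-4,1],[0,0,0,0,0,0,1]]'; python3 - <<'E'
from h import *
s=observe();w=get_image("wrist");t=get_image("top");T=Tcam(w,s);q=np.load("st.npy")
print(s["tool_pos"],s["orientation"])
f=lambda Q:np.array(Q,float)@R.from_euler("z",q[2]).as_matrix().T+[q[0],q[1],0]
pickle.dump((s,w,t),open("w4.pkl","wb"))
o=[]
for d,TT in((w,T),(t,t["T"])):
    im=d["img"].copy()
    P=f([[38,151,88],[92,151,88],[92,205,88],[38,205,88],[15,205,45],[115,205,45]])
    P=w2p(d,P,TT);c=P.mean(0).astype(int);k=np.clip(c-[70,60],0,[420,300])
    a=cv2.resize(im[k[1]:k[1]+120,k[0]:k[0]+140],None,fx=4 if d is t else 2.8,fy=4 if d is t else 2.8,interpolation=cv2.INTER_CUBIC); 
    if d is w: k=np.clip(c-[100,100],0,[360,220]);a=cv2.resize(im[k[1]:k[1]+200,k[0]:k[0]+200],(400,400))
    else: k=np.clip(c-[50,50],0,[460,320]);a=cv2.resize(im[k[1]:k[1]+100,k[0]:k[0]+100],(400,400),interpolation=cv2.INTER_CUBIC)
    print(k,P.round(1).tolist());o.append(a)
cv2.imwrite("pics/w4.png",np.hstack(o))
E
```

```text
time_s: 14.1
tool_pos: [604.7, 83.4, 270.0]
orientation: [179.7, 0.2, 96.3]
wrist_force: [0.1, -0.4, 0.4]
finger_gap: 85.5
[604.6844313   83.40449992 269.99717503] [179.71342043   0.24637959  96.31705368]
[178  70] [[252.9, 206.2], [303.5, 206.1], [304.8, 155.5], [251.5, 155.5], [234.1, 149.1], [322.0, 149.1]]
[170 107] [[235.9, 165.4], [233.4, 143.4], [211.1, 146.2], [213.5, 168.1], [217.4, 180.4], [213.1, 141.4]]
```

View pics/w4.png

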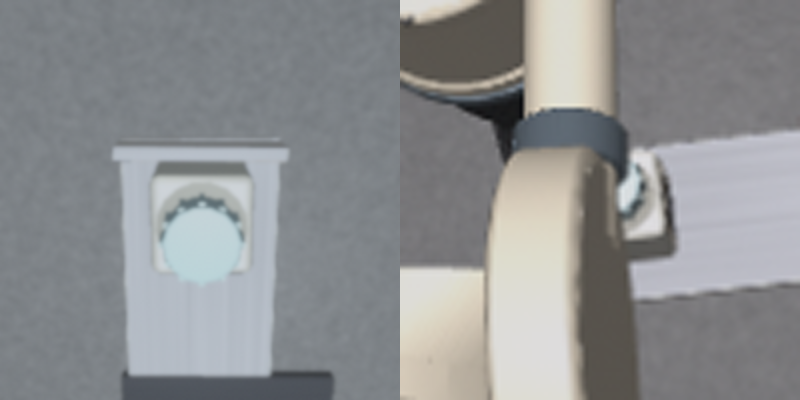

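The bottle stands square and centred, with its back on the fence. In the left wrist crop its top square runs 153–252 and the fence edge is at row 160; my model agrees to about 1 mm. Next I move to the grip and turn the jaws across it.

```bash
python3 -m crank '[[0,0,0,-3.4,-1.53,0,1],[0,0,0,-3.4,-1.53,0,1],[0,0,0,-3.4,-1.53,0,1],[0,0,0,-3.4,-1.53,0,1],[0,0,0,-3.4,-1.53,0,1],[0,0,10,0,0,0,1],[0,0,10,0,0,0,1],[0,0,10,0,0,0,1],[0,0,10,0,0,0,1],[0,0,10,0,0,0,1]]'; python3 -m crank '[[0,0,10,0,0,0,1],[0,0,10,0,0,0,1],[0,0,10,0,0,0,1],[0,0,8,0,0,0,1],[0,0,0,0,0,0,1],[0,0,0,0,0,0,1]]'
```

```text
time_s: 15.45
tool_pos: [536.5, -98.4, 254.2]
orientation: [-179.0, 0.9, 44.9]
wrist_force: [-0.3, 0.3, 0.5]
finger_gap: 85.2
time_s: 16.2
tool_pos: [532.2, -97.2, 247.1]
orientation: [-179.5, 2.0, 5.7]
wrist_force: [-0.7, 0.1, -0.5]
finger_gap: 85.4
```

```bash
python3 -m crank '[[-0.5,2.0,-0.6,1.6,-0.2,2,1],[0,0,0,0,0,2,1],[0,0,0,0,0,0,1],[0,0,0,0,0,0,1]]'; python3 - <<'E'
from h import *
s=observe();w=get_image("wrist");T=Tcam(w,s);q=np.load("st.npy")
inv=lambda p:(p-[q[0],q[1],0])@R.from_euler("z",q[2]).as_matrix()
print(s["tool_pos"],s["orientation"],inv(s["tool_pos"]))
f=lambda Q:np.array(Q,float)@R.from_euler("z",q[2]).as_matrix().T+[q[0],q[1],0]
for p in w2p(w,f([[-86,16,130],[-86,-16,130],[-12,14,130],[-12,-14,130],[-12,38,131],[37,61,156],[37,-61,156]]),T): cv2.circle(w["img"],tuple(int(x) for x in p.round()),2,(0,0,255),-1)
cv2.imwrite("pics/w5.png",w["img"])
E
```

```text
time_s: 16.7
tool_pos: [547.5, -93.5, 205.6]
orientation: [-180.0, 0.0, 6.9]
wrist_force: [0.6, 0.4, 1.0]
finger_gap: 85.1
[547.48082366 -93.45710316 205.60224793] [-1.79978366e+02  1.39654038e-02  6.87316654e+00] [-12.0203715    6.35478685 205.60224793]
```

View pics/w5.png

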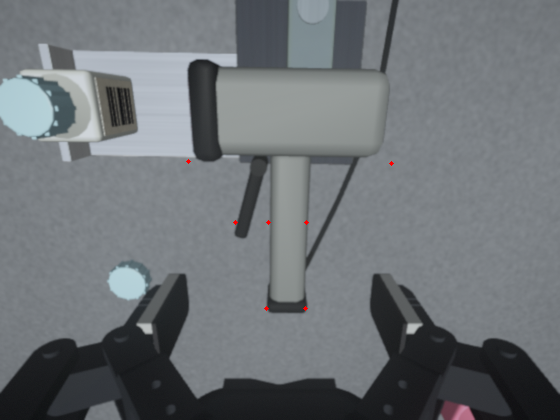

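Wrist: the grip, trigger and butt all match the model to about 1 px, and the label at (118,105) faces the window. Descending over the grip.

```bash
python3 -m crank '[[0,0,0.5,0,0.1,3,1],[0,0,0,0,0,3,1],[0,0,0,0,0,2.5,1],[0,0,0,0,0,0,1],[0,0,0,0,0,0,1]]'
```

```text
time_s: 17.38
tool_pos: [550.5, -95.5, 123.3]
orientation: [179.9, -0.4, 6.5]
wrist_force: [0.6, -0.9, -0.2]
finger_gap: 85.4
```

```bash
python3 -m crank '[[0,-0.4,0,-0.3,-0.1,1.2,1],[0,0,0,0,0,1.0,1],[0,0,0,0,0,0.2,1],[0,0,0,0,0,0,1]]'; python3 -m crank '[[0,0,0,0,0,0,1]]'
```

```text
time_s: 17.88
tool_pos: [548.3, -95.1, 99.6]
orientation: [179.8, -0.1, 6.5]
wrist_force: [-0.6, 0.2, -0.3]
finger_gap: 85.2
time_s: 18.0
tool_pos: [548.4, -95.2, 99.7]
orientation: [179.8, -0.1, 6.5]
wrist_force: [1.1, 0.4, -1.0]
finger_gap: 85.3
```

Now squeeze. Close gradually to a command well below 41 mm and check the gap and force.

```bash
python3 -m crank '[[0,0,0,0,0,0,0.7],[0,0,0,0,0,0,0.6],[0,0,0,0,0,0,0.5],[0,0,0,0,0,0,0.4],[0,0,0,0,0,0,0.3],[0,0,0,0,0,0,0.2]]';python3 -m crank '[[0,0,0,0,0,0,0],[0,0,0,0,0,0,0],[0,0,0,0,0,0,0]]'
```

```text
time_s: 18.75
tool_pos: [548.1, -94.4, 100.6]
orientation: [179.9, -0.1, 6.5]
wrist_force: [-0.6, -0.4, 0.9]
finger_gap: 39.2
time_s: 19.12
tool_pos: [548.1, -94.4, 100.6]
orientation: [179.9, -0.1, 6.5]
wrist_force: [-0.9, -0.9, 1.3]
finger_gap: 39.3
```

The gap stalled at 39.3 mm (41 expected, and the bottle read about 1 mm low too), so the trigger is at its stop against the grip. Hold for about 1.5 s, then release.

```bash
python3 -m crank '[[0,0,0,0,0,0,0],[0,0,0,0,0,0,0],[0,0,0,0,0,0,0],[0,0,0,0,0,0,0],[0,0,0,0,0,0,0],[0,0,0,0,0,0,0],[0,0,0,0,0,0,0],[0,0,0,0,0,0,0],[0,0,0,0,0,0,0],[0,0,0,0,0,0,0]]';python3 - <<'E'
from h import *
s=observe();w=get_image("wrist");sc=get_image("scene")
a=cv2.resize(sc["img"][180:320,190:340],(428,400),interpolation=cv2.INTER_CUBIC);b=cv2.resize(w["img"],(372,279))
m=np.zeros((400,800,3),np.uint8);m[:,:428]=a;m[:279,428:]=b;cv2.imwrite("pics/w6.png",m)
E
```

```text
time_s: 20.38
tool_pos: [548.1, -94.3, 100.6]
orientation: [179.9, -0.1, 6.5]
wrist_force: [-0.8, 0.3, 1.8]
finger_gap: 39.2
```

View pics/w6.png

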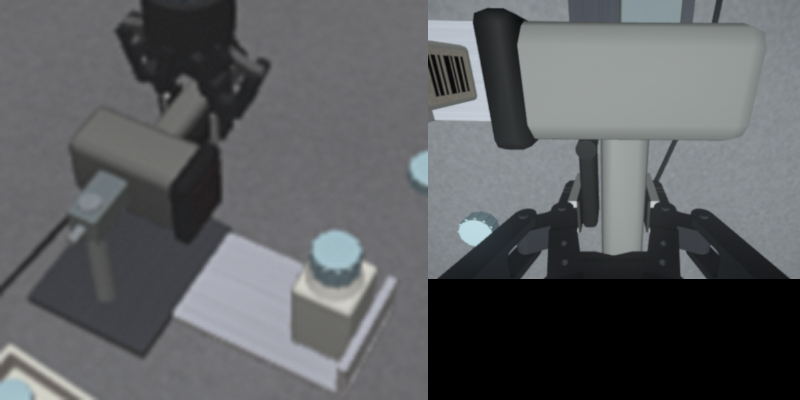

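Wrist view: the trigger at (588,185) lies along the grip with fingers on both sides. Scene: the bottle stands on the fence. Release and retreat upward.

```bash
python3 -m crank '[[0,0,0,0,0,0,0.6],[0,0,0,0,0,0,0.8],[0,0,0,0,0,0,1],[0,0,0,0,0,0,1],[0,0,0,0,0,0,1],[0,0,0,0,0,0,1]]';python3 -m crank '[[0,0,0,0,0,-1,1],[0,0,0,0,0,-3,1],[0,0,0,0,0,-4,1],[0,0,0,0,0,-4,1],[0,0,0,0,0,0,1],[0,0,0,0,0,0,1],[0,0,0,0,0,0,1]]';python3 - <<'E'
from h import *
s=observe();w=get_image("wrist");cv2.imwrite("pics/w7.png",w["img"])
E
```

```text
time_s: 21.22
tool_pos: [548.4, -94.0, 100.4]
orientation: [179.9, -0.1, 6.5]
wrist_force: [0.0, 0.6, 0.2]
finger_gap: 85.3
time_s: 22.1
tool_pos: [547.3, -93.7, 226.1]
orientation: [179.9, -0.1, 6.5]
wrist_force: [-1.0, 0.2, 0.2]
finger_gap: 85.2
```

View pics/w7.png

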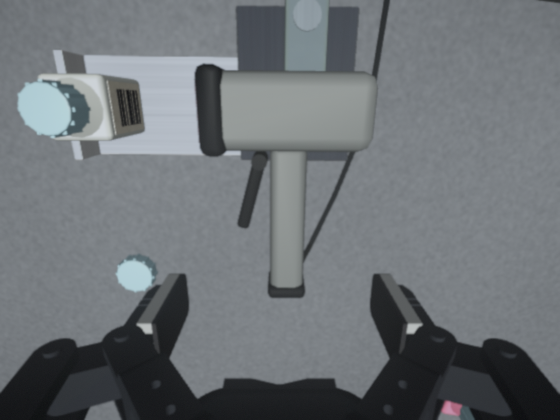

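The trigger at (250,190) is splayed open again, the bottle stands at the fence with its label towards the window, and the arm is clear.

```bash
python3 -c "
from rig import close_job;print(close_job())"
```

```text
the job is handed in; nothing more can be done
None
```

The job is done and handed in at about 22 s of the 54 s allowed; no verdict came back. I stood the labelled bottle on the stage against the fence, let go, squeezed the trigger for about 1.5 s and released it.

- **Bottle:** the last pictures show it upright and square, with the label towards the window. Position agrees with the station model to about 1 mm, both sideways and at the fence. At the fence I felt only 1–2 N.
- **Squeeze:** the fingers stalled at a 39.3 mm reading, where 41 mm was expected. The gripper also read about 1 mm low on the bottle, and the picture showed the trigger lying along the grip between both fingers. I had no direct reading of the trigger angle or the finger force on the grip.
- **Release:** the trigger was splayed open again, and the arm was clear above the station.
- **Other ware:** I never reached for any of it and felt no stray contact. The loose cap was still standing in view, but I did not re-measure the two tubes or the jar.

One earlier check disagreed: the bottle's cap centre measured about 5 mm off its body centre. I put that down to a poor colour mask and used the body, and the grasp came out fine.

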